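Reset the counter under a push-latch cover

ROBOT

A 6-joint arm with a two-finger parallel gripper is mounted at the origin on the work surface. World frame = base frame: x ahead of the robot, y to its left, z up, the work surface at z = 0. Lengths are in m, angles in rad, forces in N, time in s.
With the tool pointing down it reaches from about 0.375 to 0.975 m from the base axis. Payload 3.8 kg.
Tool frame: the origin (TCP) lies at the very end of the fingers, on their centre line; the grasp point (between the pads) lies 19 mm behind it; z points along the fingers, y is the line along which they close (so a half turn about z gives the same grasp; the last joint's range is limited). The gripper opens to 85 mm and grips with 20 to 120 N. Pads are 22 mm wide; open, the fingers measure 114 mm over their backs; the gripper's body (76 mm by 85 mm) begins 54 mm behind the grasp point. The pads swing forward as they close: fully open they stand 13 mm farther back than shut.
Start: joints at [1.261, 0.264, 1.604, -0, 1.274, -0.037], TCP at [0.182, 0.65, 0.231] pointing down, gripper open.
Joint ranges: [-2.63, 2.63], [-0.94, 2.18], [0.31, 2.57], [-1.31, 4.45], [0, 2.66], [-2.55, 2.55]. Speed limits (rad/s): [2.57, 2.57, 3.14, 3.14, 3.14, 3.14].

INTERFACE

Orientations are given as a rotation vector (axis times angle).
In Python, from workcell import monitor, viewer, workorder gives the robot as it stands.
- The arm moves only by the tool jog_arm, never from a script. Its argument "commands" is a list of rows, each an object with "travel": the shift along the tool's x, y, z in mm, a list of three; "rot": the turn, a rotation vector about the tool's x, y, z in degrees, a list of three; "claw": the closure in counts, from 0 (fully open) to 255 (shut). A call has exactly 5 rows; each row shifts and turns the commanded pose from where the row before left it, along the tool's axes as they then stand; what a row does not reach is not made up. A row lasts 1/10 s, in which the tool goes at most 50 mm and 8.59 degrees, less where a joint would pass 70% of its speed; a pose out of reach is approached as far as the arm can. A call is refused whole if a number of a shift passes 50 or a number of a turn 8.59, either way. A call with a gripper value outside its range is refused whole. The fingers move at their own pace and stop on an object; "force" is the grip in N (left out, the last holds). Time passes only in rows, so rows that do not move let the fingers close, or fill a call up. It gives the time, the measured TCP pose, the force, the opening and the grip force at its end, in the units of the state.
- monitor.read_state(): the state, without advancing time (a new reading comes with each control period).
- viewer.read_camera(name): name is "side" or "top" or "wrist"; returns a dict with "color" (480x640x3 uint8, blue, green, red), "camera_matrix" (3x3 intrinsics, pixels), "R" (3x3) and "t" (3): a world point X has camera coordinates R X + t. Camera axes: x right, y down, z forward; pixel columns grow to the right and rows downward; lengths in m; the calibration is good to about 2 mm. A picture is of the moment at which its call begins. There is no depth.
- workorder.finish_job(): hands the job in; it is judged then, once.
The state is a dict: "time": time; "q": joint angles; "joint_vel": joint speeds; "joint_torque": joint torques, N m; "tool_pos": TCP position; "tcp_rot": TCP orientation; "wrist_force": force on the tool from outside, world axes, zero at the start; "torque": the same for the moment, N m; "width": opening from 0.0 (shut) to 1.0 (fully open); "grip_force": force on a finger pad.
Only numpy, scipy, OpenCV 4.12 (cv2) and the standard library are available. Lean on these libraries where they do the work, as an engineer would, in place of code of your own. Each camera call takes 0.05 s, during which the arm holds its last target. There are 200 camera calls.

TASK

Reset the flow counter of the injector test stand: press the push-latch cover of the grey counter box in so that it pops open, push the round plunger under it (not the square one) all the way down and let it come back up, then push the cover shut so that it latches again. Leave the loose parts lying around the box where they are and finish clear of everything.

Things in the scene. Friction and masses are not known exactly. Their poses are not given: they have to be found in the camera images.
- counter_box: Grey steel box fixed to the bench, 116 (x) x 142 (y) x 52 mm high to its deck; origin at the centre of its underside, z up. Its cover is hinged along the +x long edge (axis along y), free edge at -x. On the deck under the cover stand, from -y to +y: a black latch housing 9 mm high, the round plunger, the square plunger. Loose parts up to 34 mm high lie round it, at least 25 mm from its walls.
- cover (a joint): Hinge angle, rad: 0 latched level, + open. Pressed in from 0 to its stop (-0.086) and let go, it springs open by itself in 1 to 2 s and stands nearly upright, 1.3 to 1.45 (soft spring; yields to 1.7). To relatch, swing it down, press in to the stop again (short of -0.08 may not catch) and let go: it rises to 0 and stays; a further press reopens it. 1 to 3 N near the free edge until the stop.
- cover_hinge (a point): Point on the hinge axis of the cover, half-way along it, 72 mm above the bench; does not move.
- cover_press (a point): Point to press: on the cover's outer face, 78 mm from the hinge axis towards the free edge, half-way along; moves with the cover. Axes: x from free edge to hinge, y along the hinge, z out of the outer face. Latched: 74 mm above the bench; the press goes 7 mm down. Cover: aluminium plate 96 (hinge to free edge) x 130 x 4 mm with a 10 mm turned-down rim.
- cover_edge (a point): Middle of the cover's free edge, on the outer face, 96 mm from the hinge axis.
- round_plunger_top (a point): Centre of the top of the round steel plunger, 20 mm across, standing 8 mm above the deck (60 mm above the bench), hidden while the cover is shut. Presses straight down 6 mm.
- round_plunger (a joint): Travel of the round plunger in m: 0 up, 0.006 fully down; springs back; 1.5 N at the start to 4.5 N fully down.
- square_plunger_top (a point): Centre of the top of the square steel plunger, 18 x 18 mm, as high as the round one and 46 mm from it (centre to centre), not to be pressed.
- square_plunger (a joint): Travel of the square plunger in m: 0 up, 0.006 fully down.
- union_nut: Loose brass union nut, hexagon 23 mm across flats, 22 mm high, standing upright; origin under its centre.
- pressure_plug: Loose steel pressure plug, hexagon head down 24 mm across flats, 34 mm high; origin under its centre.
- safety_cap: Loose orange plastic safety cap, 28 mm across, 28 mm high; origin under its centre.
- pressure_line: Loose silver high-pressure line, a bent tube 8 mm thick and 240 mm long along its y with 14 mm thick ends, 14 mm high, lying on the bench beyond the hinge side; origin at its middle at bench level.
- spanner: Loose open-ended steel spanner 190 mm long lying flat on the bench to the right; origin at its underside.
- injector: Loose steel injector 130 mm long, 24 mm thick, lying along its x on the bench to the left; origin at its nozzle end at bench level.
Not all that is in view belongs to the job. Leave any yellow look-alike of the counter_box alone.

How it is judged:
On the way, in this order (a step that is already met when the one before it is completed fails the run):
1. the cover is pressed in (value of joint cover below -0.05 rad).
2. the cover has popped open (value of joint cover above 0.8 rad), for 0.2 s.
3. the round plunger is pushed down under the open cover (value of joint round_plunger above 0.005 m and value of joint cover above 0.6 rad).
4. the cover is pressed in again (value of joint cover below -0.05 rad).
At the end, for the whole second after the job is handed in: The cover is latched shut (within 0.03 rad of level) and still, and both plungers are up (within 1.5 mm) (value of joint cover between -0.03 and 0.03 rad and velocity of joint cover between -0.05 and 0.05 rad/s and value of joint each of round_plunger, square_plunger below 0.0015 m); the robot touches nothing.
It fails at once if the square plunger is pressed more than 3 mm (value of joint square_plunger above 0.003 m).
It fails at once if a loose part is moved by more than 20 mm (distance of any of union_nut, pressure_plug, safety_cap, pressure_line, spanner, injector from where it was at the start of the episode above 0.02 m).
It also fails if it takes over 51 s, if anything falls off the work surface, if the arm or the gripper's body presses on something with over 40 N, if the wrist force passes 120 N, or if a joint passes its speed limit or range.

## Working session

There is one attempt and no reset: what is moved stays moved. The work goes in short steps, Python scripts to look and compute and a tool call to move; the robot and the scene stay as the last step left them, time stands still between calls to the robot, and variables do not carry over. Pictures are saved under pics/ and viewed, at most 10 in all, crops included, and the job is handed in when it is done.

Besides the shell and the picture viewer there is one more tool, called by a JSON object that holds its "fn" and its "kwargs", one argument or row to a line. jog_arm: Moves the arm, as the interface text tells. Its arguments: {"type":"object","properties":{"commands":{"type":"array","items":{"type":"object","properties":{"travel":{"type":"array","items":{"type":"number"}},"rot":{"type":"array","items":{"type":"number"}},"claw":{"type":"number"}}}},"force":{"type":"number"}},"required":["commands"]}

```bash
mkdir -p pics; ls; python3 - <<'E'
from workcell import monitor, viewer
import cv2,numpy as np,pickle
s=monitor.read_state();print(s)
for n in("side","top"):
    c=viewer.read_camera(n);pickle.dump(c,open(f"pics/{n}0.pkl","wb"));cv2.imwrite(f"pics/{n}0.png",c["color"])
    print(n,c["camera_matrix"].tolist(),(-c["R"].T@c["t"]).round(3),c["R"].round(3).tolist())
E
```

```text
pics
{'time': 0.0, 'q': array([ 1.26110253e+00,  2.64771707e-01,  1.60538373e+00,  4.24092144e-05,
        1.27370765e+00, -3.68808083e-02]), 'joint_vel': array([ 4.15349412e-04,  2.54581534e-03, -7.94783729e-04, -3.86763207e-05,
        5.37621051e-04,  1.03019698e-03]), 'joint_torque': array([ 8.73052322e-04, -5.15129113e+01, -3.67310750e+01,  8.08199928e-06,
        1.30066287e-02, -1.12577024e-05]), 'tool_pos': array([0.18162348, 0.64933929, 0.22994428]), 'tcp_rot': array([-0.4271664 , -3.11197857,  0.00350152]), 'wrist_force': array([0.551335  , 0.02950262, 0.2469114 ]), 'torque': array([ 0.03048749,  0.01571371, -0.01101362]), 'grip_force': 0.0, 'width': 1.0010667611419828}
side [[433.80991913034563, 0.0, 320.5790137011191], [0.0, 433.80991913034563, 234.99968822265384], [0.0, 0.0, 1.0]] [-0.018  0.478  0.546] [[-0.691, -0.723, -0.007], [-0.39, 0.38, -0.839], [0.609, -0.577, -0.544]]
top [[528.0487296208328, 0.0, 319.2979797447632], [0.0, 528.0487296208328, 246.12444447193272], [0.0, 0.0, 1.0]] [0.234 0.006 1.426] [[-0.005, -1.0, -0.006], [-0.98, 0.006, -0.201], [0.201, 0.004, -0.98]]
```

View pics/top0.png

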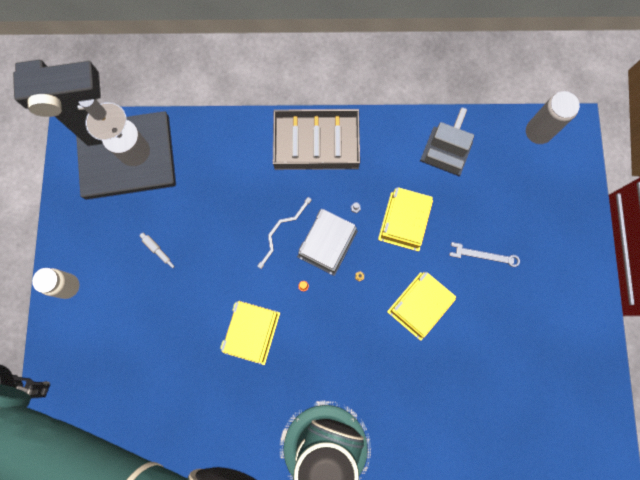

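View pics/side0.png

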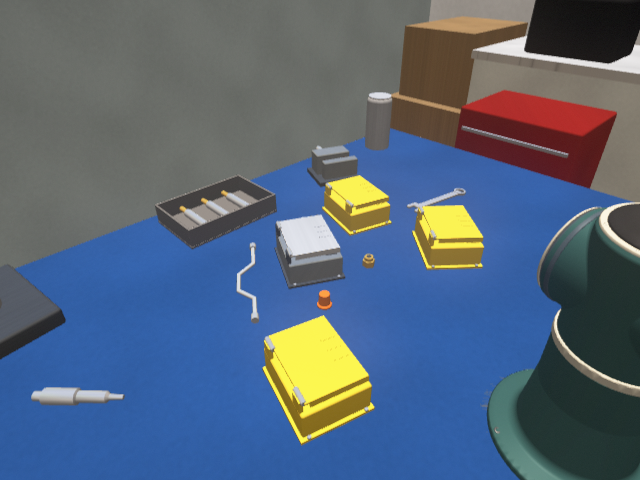

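The top view shows the grey box at about (328,240) and the side view at (309,248). The yellow look-alikes are at (407,217), (423,305) and (250,332) in the top view, so the grey one fits the description. I'll confirm that in one enlarged crop.

```bash
python3 - <<'E'
import cv2,pickle,numpy as np
t=pickle.load(open("pics/top0.pkl","rb"))["color"][195:285,285:375]
s=pickle.load(open("pics/side0.pkl","rb"))["color"][205:295,265:355]
cv2.imwrite("pics/crop0.png",np.hstack([cv2.resize(i,(400,400),interpolation=cv2.INTER_CUBIC) for i in(t,s)]))
E
```

```text
(no output)
```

View pics/crop0.png

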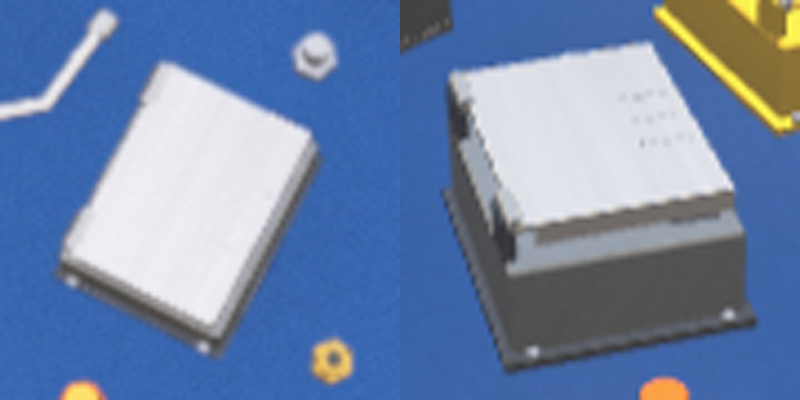

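The crop confirms the grey box with its hinge knuckles on the left edge, facing the line. In the crop, the cover corners in the top half are (160,63), (65,262), (314,132) and (215,335). In the side half they are (452,73), (513,226), (650,44) and (735,188).

```bash
cat > h.py <<'E'
import numpy as np,pickle,cv2
from scipy.spatial.transform import Rotation as Ro
def proj(c,X):
    p=(np.atleast_2d(X)@c["R"].T+c["t"])@c["camera_matrix"].T; return p[:,:2]/p[:,2:]
def ray(c,uv,z):
    d=c["R"].T@np.linalg.solve(c["camera_matrix"],[*uv,1]); o=-c["R"].T@c["t"]; return o+d*(z-o[2])/d[2]
def corners(p,z=.074):
    x,y,a,h=p; e=np.array([np.cos(a),np.sin(a)]);f=np.array([-e[1],e[0]])
    return np.array([[*(np.array([x,y])+u*e+v*f),z] for u,v in((h,-.065),(h,.065),(-.096,-.065),(-.096,.065))])
E
python3 - <<'E'
from h import *
from scipy.optimize import least_squares
t=pickle.load(open("pics/top0.pkl","rb"));s=pickle.load(open("pics/side0.pkl","rb"))
k=90/400
pt=np.array([(160,63),(65,262),(314,132),(215,335)])*k+[285,195]
ps=(np.array([(452,73),(513,226),(650,44),(735,188)])-[400,0])*k+[265,205]
for w in ((1,1),(1,0),(0,1)):
    r=least_squares(lambda p:np.r_[w[0]*(proj(t,corners(p))-pt).ravel(),w[1]*(proj(s,corners(p))-ps).ravel()],[.5,.05,1.15,0])
    print(r.x.round(4),np.degrees(r.x[2]).round(2),r.fun.round(1))
x,y,a,h=r.x
for n,uv,z in(("nut",(360,277),.02),("plug",(356,207),.03),("cap",(303,286),.028)):print(n,ray(t,uv,z).round(3))
from workcell import monitor
st=monitor.read_state();print(Ro.from_rotvec(st["tcp_rot"]).as_matrix().round(3).tolist())
E
```

```text
[0.5522 0.0349 1.1032 0.0025] 63.21 [-0.1 -0.1 -1.  -1.7 -1.3  0.5 -0.8 -1.5  0.2  0.1  1.2  0.3  0.5 -0.5
  1.3 -0.2]
[0.5494 0.0328 1.1202 0.0032] 64.18 [ 0.   0.7 -0.1 -0.6 -0.6  0.8  0.6 -0.8  0.   0.   0.   0.   0.  -0.
  0.  -0. ]
[0.5539 0.0362 1.0902 0.0016] 62.47 [-0.  -0.  -0.  -0.  -0.   0.  -0.  -0.  -0.  -0.1  0.   0.2  0.  -0.3
 -0.1  0.1]
nut [ 0.437 -0.096  0.02 ]
plug [ 0.629 -0.088  0.03 ]
cap [0.413 0.057 0.028]
[[-0.963, 0.269, -0.001], [0.269, 0.963, -0.002], [0.0, -0.002, -1.0]]
```

{"fn": "jog_arm", "kwargs": {
  "commands": [
    {"travel": [0, 0, 0], "rot": [0, 0, 5.7], "claw": 255},
    {"travel": [-20, -15, 0], "rot": [0, 0, 5.7], "claw": 255},
    {"travel": [-36, -27, 0], "rot": [0, 0, 0], "claw": 255},
    {"travel": [-36, -27, 0], "rot": [0, 0, 0], "claw": 255},
    {"travel": [-36, -27, 0], "rot": [0, 0, 0], "claw": 255}
  ],
  "force": 40
}}

```text
time: 0.6
tool_pos: [0.2546, 0.5058, 0.2305]
tcp_rot: [-0.733, -3.055, 0.002]
wrist_force: [0.8, 0.7, -0.5]
width: 0.142
grip_force: 0.0
```

{"fn": "jog_arm", "kwargs": {
  "commands": [
    {"travel": [-36, -27, 5], "rot": [0, 0, 0], "claw": 255},
    {"travel": [-36, -27, 5], "rot": [0, 0, 0], "claw": 255},
    {"travel": [-36, -27, 5], "rot": [0, 0, 0], "claw": 255},
    {"travel": [-36, -27, 5], "rot": [0, 0, 0], "claw": 255},
    {"travel": [-36, -27, 5], "rot": [0, 0, 0], "claw": 255}
  ]
}}

```text
time: 1.1
tool_pos: [0.3535, 0.3036, 0.2058]
tcp_rot: [-0.733, -3.055, 0.0]
wrist_force: [0.2, -0.2, 0.6]
width: 0.005
grip_force: 0.0
```

{"fn": "jog_arm", "kwargs": {
  "commands": [
    {"travel": [-36, -27, 5], "rot": [0, 0, 0], "claw": 255},
    {"travel": [-36, -27, 5], "rot": [0, 0, 0], "claw": 255},
    {"travel": [-36, -27, 5], "rot": [0, 0, 0], "claw": 255},
    {"travel": [-36, -27, 5], "rot": [0, 0, 0], "claw": 255},
    {"travel": [-36, -27, 5], "rot": [0, 0, 0], "claw": 255}
  ]
}}

```text
time: 1.6
tool_pos: [0.4526, 0.1016, 0.1809]
tcp_rot: [-0.734, -3.055, -0.0]
wrist_force: [1.2, 0.6, 0.5]
width: 0.003
grip_force: 0.0
```

```bash
cat >> h.py <<'E'
def to(P,hinge=(.552,.035),yaw=63.):
    from workcell import monitor
    s=monitor.read_state();R=Ro.from_rotvec(s["tcp_rot"]).as_matrix()
    a=np.radians(yaw);e=np.array([np.cos(a),np.sin(a),0]);f=np.array([-e[1],e[0],0])
    d=s["tool_pos"]-[*hinge,0]
    print("t",round(s["time"],2),"pos",s["tool_pos"].round(4),"box uvz mm",(np.array([d@e,d@f,d[2]])*1e3).round(1),"F",s["wrist_force"].round(1),"w",round(s["width"],2))
    print("tool in box axes",np.array([e,f,[0,0,1]]).dot(R).round(3).tolist())
    g=np.array([*hinge,0])+P[0]/1e3*e+P[1]/1e3*f+[0,0,P[2]/1e3]
    print("move tool mm",(R.T@(g-s["tool_pos"])*1e3).round(1))
E
python3 -c "
from h import *
to((-78,0,150))
from workcell import viewer
c=viewer.read_camera('wrist');cv2.imwrite('pics/w1.png',c['color']);pickle.dump(c,open('pics/w1.pkl','wb'))"
```

```text
t 1.6 pos [0.4526 0.1016 0.1809] box uvz mm [ 14.2 118.8 180.9] F [1.2 0.6 0.5] w 0.0
tool in box axes [[0.001, 1.0, 0.0], [1.0, -0.001, 0.0], [0.0, 0.0, -1.0]]
move tool mm [-118.9  -92.1   30.9]
```

View pics/w1.png

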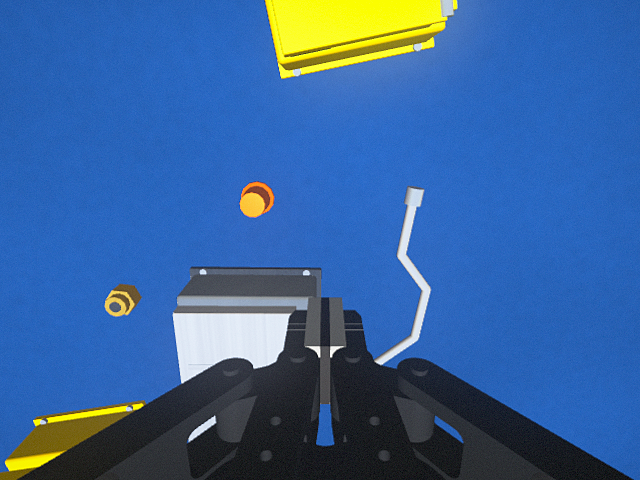

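The wrist view looks from the robot side onto the grey box. The cover's free corner near the robot is at (173,313), and the base-plate edge along row 268 is level, so the yaw looks right. I'll check the corner numerically while continuing to the press point.

```bash
python3 -c "
from h import *
c=pickle.load(open('pics/w1.pkl','rb'))
print('D',ray(c,(173,313),.074).round(4),'model',corners((.552,.035,np.radians(63),0))[3].round(4))
a,b=ray(c,(190,268),.003),ray(c,(321,268),.003);print(a,b,np.degrees(np.arctan2(b[1]-a[1],b[0]-a[0])))"
```

```text
D [ 0.4545 -0.0201  0.074 ] model [ 0.4505 -0.021   0.074 ]
[ 0.44470195 -0.02696533  0.003     ] [0.49722141 0.07628454 0.003     ] 63.03921436437115
```

{"fn": "jog_arm", "kwargs": {
  "commands": [
    {"travel": [-36, -28, 5], "rot": [0, 0, 0], "claw": 255},
    {"travel": [-36, -28, 5], "rot": [0, 0, 0], "claw": 255},
    {"travel": [-30, -25, 10], "rot": [0, 0, 0], "claw": 255},
    {"travel": [-17, -11, 20], "rot": [0, 0, 0], "claw": 255},
    {"travel": [0, 0, 30], "rot": [0, 0, 0], "claw": 255}
  ]
}}

```text
time: 2.15
tool_pos: [0.5197, -0.0352, 0.1124]
tcp_rot: [0.738, 3.048, -0.0]
wrist_force: [0.7, 0.3, -0.8]
width: 0.001
grip_force: 0.0
```

{"fn": "jog_arm", "kwargs": {
  "commands": [
    {"travel": [0, 0, 20], "rot": [0, 0, 0], "claw": 255},
    {"travel": [0, 0, 15], "rot": [0, 0, 0], "claw": 255},
    {"travel": [0, 0, 4], "rot": [0, 0, 0], "claw": 255},
    {"travel": [0, 0, 3], "rot": [0, 0, 0], "claw": 255},
    {"travel": [0, 0, 1], "rot": [0, 0, 0], "claw": 255}
  ]
}}

```text
time: 2.65
tool_pos: [0.5166, -0.0324, 0.0686]
tcp_rot: [-0.734, -3.055, -0.0]
wrist_force: [-1.7, 0.4, 2.8]
width: -0.002
grip_force: 0.9
```

```bash
python3 -c "
from h import *
to((-78,0,66))"
```

```text
t 2.65 pos [ 0.5166 -0.0324  0.0686] box uvz mm [-76.1   0.9  68.6] F [-1.7  0.4  2.8] w -0.0
tool in box axes [[0.0, 1.0, -0.0], [1.0, -0.0, 0.0], [0.0, -0.0, -1.0]]
move tool mm [-0.9 -1.9  2.6]
```

{"fn": "jog_arm", "kwargs": {
  "commands": [
    {"travel": [0, 0, 1], "rot": [0, 0, 0], "claw": 255},
    {"travel": [0, 0, 1], "rot": [0, 0, 0], "claw": 255},
    {"travel": [0, 0, 0.5], "rot": [0, 0, 0], "claw": 255},
    {"travel": [0, 0, 0], "rot": [0, 0, 0], "claw": 255},
    {"travel": [0, 0, 0], "rot": [0, 0, 0], "claw": 255}
  ]
}}

```text
time: 3.15
tool_pos: [0.5173, -0.0325, 0.0677]
tcp_rot: [0.734, 3.053, 0.001]
wrist_force: [-4.4, 0.4, 9.6]
width: -0.0
grip_force: 4.7
```

The stop is reached at 9.6 N. Now I'll release, going up and away from the hinge.

{"fn": "jog_arm", "kwargs": {
  "commands": [
    {"travel": [0, 0, -30], "rot": [0, 0, 0], "claw": 255},
    {"travel": [0, -25, -40], "rot": [0, 0, 0], "claw": 255},
    {"travel": [0, -25, -40], "rot": [0, 0, 0], "claw": 255},
    {"travel": [0, -30, -20], "rot": [0, 0, 0], "claw": 255},
    {"travel": [0, 0, 0], "rot": [0, 0, 0], "claw": 255}
  ]
}}

```text
time: 3.65
tool_pos: [0.4825, -0.1068, 0.2009]
tcp_rot: [0.736, 3.044, -0.002]
wrist_force: [0.1, -0.5, -0.3]
width: 0.002
grip_force: 0.0
```

{"fn": "jog_arm", "kwargs": {
  "commands": [
    {"travel": [0, 0, 0], "rot": [-8, 0, 0], "claw": 255},
    {"travel": [0, 0, 0], "rot": [-8, 0, 0], "claw": 255},
    {"travel": [0, 0, 0], "rot": [-8, 0, 0], "claw": 255},
    {"travel": [0, 0, 0], "rot": [0, 0, 0], "claw": 255},
    {"travel": [0, 0, 0], "rot": [0, 0, 0], "claw": 255}
  ]
}}

```text
time: 4.15
tool_pos: [0.4797, -0.1043, 0.1948]
tcp_rot: [0.702, 2.9, 0.614]
wrist_force: [0.0, 0.0, 0.8]
width: 0.001
grip_force: 0.0
```

{"fn": "jog_arm", "kwargs": {
  "commands": [
    {"travel": [0, 0, 0], "rot": [0, 0, 0], "claw": 255},
    {"travel": [0, 0, 0], "rot": [0, 0, 0], "claw": 255},
    {"travel": [0, 0, 0], "rot": [0, 0, 0], "claw": 255},
    {"travel": [0, 0, 0], "rot": [0, 0, 0], "claw": 255},
    {"travel": [0, 0, 0], "rot": [0, 0, 0], "claw": 255}
  ]
}}

```text
time: 4.65
tool_pos: [0.4805, -0.1034, 0.1959]
tcp_rot: [0.695, 2.899, 0.616]
wrist_force: [-0.7, 0.8, 0.1]
width: -0.002
grip_force: 0.0
```

```bash
python3 -c "
from h import *
from workcell import viewer
to((-50,0,90))
I=[]
for n in('side','top','wrist'):
    c=viewer.read_camera(n);pickle.dump(c,open(f'pics/{n}2.pkl','wb'))
    u,v=proj(c,[.527,-.01,.06])[0].astype(int);print(n,u,v)
    k=c['color'] if n=='wrist' else c['color'][max(v-75,0):v+75,max(u-60,0):u+60]
    I.append(cv2.resize(k,(400,300) if n=='wrist' else (200 if 0 else 240,300),interpolation=cv2.INTER_CUBIC))
cv2.imwrite('pics/m2.png',cv2.resize(np.hstack([I[0],I[1]]),(800,500)));cv2.imwrite('pics/w2.png',cv2.imread('pics/m2.png')*0+0 if 0 else c['color'])
"
```

```text
t 4.65 pos [ 0.4805 -0.1034  0.1959] box uvz mm [-155.8    0.9  195.9] F [-0.7  0.8  0.1] w -0.0
tool in box axes [[-0.001, 0.914, 0.406], [1.0, 0.001, -0.0], [-0.0, 0.406, -0.914]]
move tool mm [ -1.   53.6 139.8]
side 310 239
top 327 241
wrist 373 214
```

View pics/w2.png

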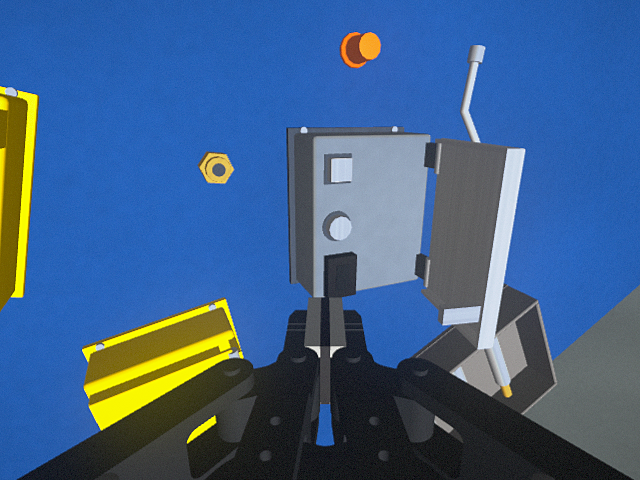

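View pics/m2.png

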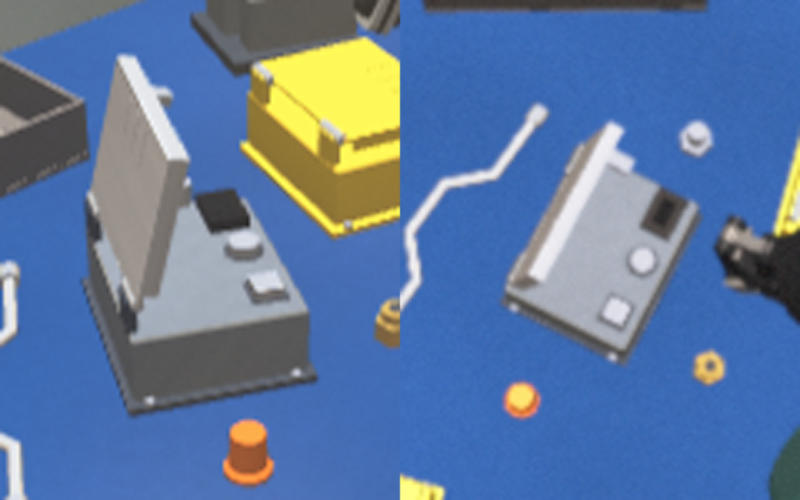

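The wrist view shows the cover standing open at (480,240). The square plunger is at (341,168), the round one at (339,223) and the black housing at (341,272). In the top view the round plunger is at full-image (339.6,243.7) and the square one at (331.8,259.3). The target is the round one, between the square one and the housing.

```bash
python3 -c "
from h import *
a=np.radians(63);e=np.array([np.cos(a),np.sin(a)]);f=np.array([-e[1],e[0]])
def uv(n,p,z):
    c=pickle.load(open(f'pics/{n}2.pkl','rb'));d=ray(c,p,z)[:2]-[.552,.035];print(n,p,(d@e*1e3).round(1),(d@f*1e3).round(1))
uv('wrist',(339,223),.06);uv('wrist',(341,168),.06);uv('top',(339.6,243.7),.06);uv('top',(331.8,259.3),.06)
print('housing');uv('wrist',(327,262),.061);uv('wrist',(356,253),.061)
S=pickle.load(open('pics/side2.pkl','rb'))
S0=(250,164)
uv('side',(250+243/3.333,164+243/3.333),.06);uv('side',(250+268/3.333,164+286/3.333),.06)
"
```

```text
wrist (339, 223) -82.4 -2.2
wrist (341, 168) -81.3 40.7
top (339.6, 243.7) -82.2 -6.3
top (331.8, 259.3) -82.5 40.4
housing
wrist (327, 262) -93.1 -33.0
wrist (356, 253) -67.0 -29.2
side (322.9072907290729, 236.90729072907288) -78.6 -0.7
side (330.40804080408043, 249.8085808580858) -79.1 47.6
```

{"fn": "jog_arm", "kwargs": {
  "commands": [
    {"travel": [0, 0, 0], "rot": [8, 0, 0], "claw": 255},
    {"travel": [0, 0, 0], "rot": [8, 0, 0], "claw": 255},
    {"travel": [-1, 25, 40], "rot": [0, 0, 0], "claw": 255},
    {"travel": [-1, 20, 40], "rot": [0, 0, 0], "claw": 255},
    {"travel": [-2, 13, 40], "rot": [0, 0, 0], "claw": 255}
  ]
}}

```text
time: 5.3
tool_pos: [0.5188, -0.0383, 0.0849]
tcp_rot: [0.723, 3.014, 0.211]
wrist_force: [1.0, -0.5, -0.1]
width: 0.003
grip_force: 0.0
```

{"fn": "jog_arm", "kwargs": {
  "commands": [
    {"travel": [0, 0, 0], "rot": [0, 0, 0], "claw": 255},
    {"travel": [0, 0, 0], "rot": [0, 0, 0], "claw": 255},
    {"travel": [0, 0, 0], "rot": [0, 0, 0], "claw": 255},
    {"travel": [0, 0, 0], "rot": [0, 0, 0], "claw": 255},
    {"travel": [0, 0, 0], "rot": [0, 0, 0], "claw": 255}
  ]
}}

```text
time: 5.8
tool_pos: [0.5187, -0.0406, 0.0869]
tcp_rot: [0.725, 3.012, 0.211]
wrist_force: [0.4, 0.2, -0.1]
width: -0.001
grip_force: 0.0
```

```bash
python3 -c "
from h import *
to((-81,-3,62))
from workcell import viewer
c=viewer.read_camera('side');w=viewer.read_camera('wrist')
cv2.imwrite('pics/m3.png',np.hstack([cv2.resize(c['color'][164:314,250:370],(400,500),interpolation=cv2.INTER_CUBIC),cv2.resize(w['color'][160:400,220:412],(400,500))]))
"
```

```text
t 5.8 pos [ 0.5187 -0.0406  0.0869] box uvz mm [-82.5  -4.7  86.9] F [ 0.4  0.2 -0.1] w -0.0
tool in box axes [[0.002, 0.99, 0.14], [1.0, -0.001, -0.004], [-0.003, 0.14, -0.99]]
move tool mm [ 1.7 -2.  24.9]
```

View pics/m3.png

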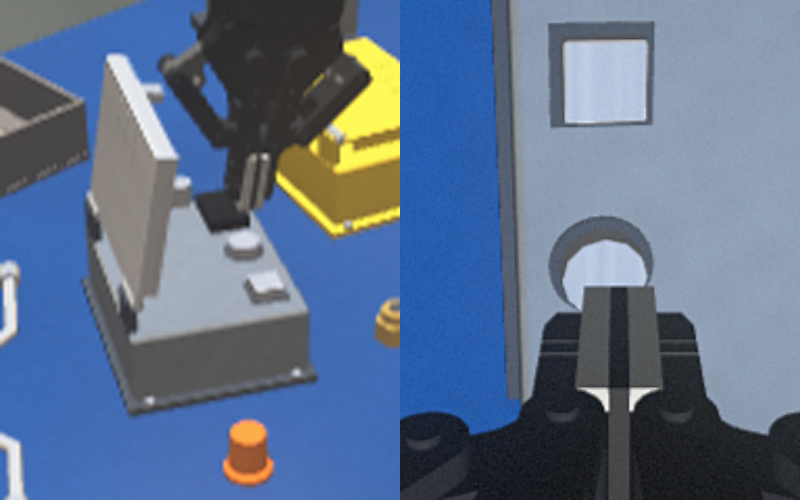

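The wrist crop shows the round plunger at about full-image (318,295) just beyond the fingertip, and the square one at (319,199). The side view shows the fingers clear of the cover. I'll refine from this closer view.

```bash
python3 -c "
from h import *
from workcell import viewer
c=viewer.read_camera('wrist')
a=np.radians(63);e=np.array([np.cos(a),np.sin(a)]);f=np.array([-e[1],e[0]])
for p in((318.2,294.9),(318.9,199.4)):
    d=ray(c,p,.06)[:2]-[.552,.035];print((d@e*1e3).round(1),(d@f*1e3).round(1))
"
```

```text
-80.9 -6.9
-80.3 39.4
```

{"fn": "jog_arm", "kwargs": {
  "commands": [
    {"travel": [0, -2, 20], "rot": [0, 0, 0], "claw": 255},
    {"travel": [0, 0, 5], "rot": [0, 0, 0], "claw": 255},
    {"travel": [0, 0, 3], "rot": [0, 0, 0], "claw": 255},
    {"travel": [0, 0, 2], "rot": [0, 0, 0], "claw": 255},
    {"travel": [0, 0, 2], "rot": [0, 0, 0], "claw": 255}
  ]
}}

```text
time: 6.45
tool_pos: [0.5186, -0.0377, 0.0542]
tcp_rot: [0.724, 3.017, 0.21]
wrist_force: [-10.0, -3.9, 22.2]
width: 0.001
grip_force: 10.8
```

{"fn": "jog_arm", "kwargs": {
  "commands": [
    {"travel": [0, 0, 1], "rot": [0, 0, 0], "claw": 255},
    {"travel": [0, 0, 0.5], "rot": [0, 0, 0], "claw": 255},
    {"travel": [0, 0, 0], "rot": [0, 0, 0], "claw": 255},
    {"travel": [0, 0, 0], "rot": [0, 0, 0], "claw": 255},
    {"travel": [0, 0, 0], "rot": [0, 0, 0], "claw": 255}
  ]
}}

```text
time: 6.95
tool_pos: [0.5186, -0.0377, 0.0542]
tcp_rot: [0.723, 3.017, 0.21]
wrist_force: [-10.5, -2.1, 19.4]
width: 0.002
grip_force: 10.0
```

The plunger is on its stop at 20 N and z 54. Next I'll lift, then cross above the cover to its hinge side.

{"fn": "jog_arm", "kwargs": {
  "commands": [
    {"travel": [0, 0, -30], "rot": [0, 0, 0], "claw": 255},
    {"travel": [0, 0, -45], "rot": [0, 0, 0], "claw": 255},
    {"travel": [0, 0, -45], "rot": [0, 0, 0], "claw": 255},
    {"travel": [0, 0, -40], "rot": [8, 0, 0], "claw": 255},
    {"travel": [3, 10, -10], "rot": [0, 0, 0], "claw": 255}
  ]
}}

```text
time: 7.45
tool_pos: [0.5148, -0.0473, 0.2269]
tcp_rot: [0.732, 3.043, -0.002]
wrist_force: [0.9, 0.2, 0.3]
width: -0.002
grip_force: 0.0
```

```bash
python3 -c "
from h import *
to((45,0,215))
from workcell import viewer
c=viewer.read_camera('side');w=viewer.read_camera('wrist')
cv2.imwrite('pics/m4.png',np.hstack([cv2.resize(c['color'][164:314,250:370],(300,375),interpolation=cv2.INTER_CUBIC),cv2.resize(w['color'],(500,375))]))
"
```

```text
t 7.45 pos [ 0.5148 -0.0473  0.2269] box uvz mm [-90.2  -4.2 226.9] F [0.9 0.2 0.3] w -0.0
tool in box axes [[0.001, 1.0, 0.001], [1.0, -0.001, -0.012], [-0.012, 0.001, -1.0]]
move tool mm [  4.4 135.2  12.1]
```

View pics/m4.png

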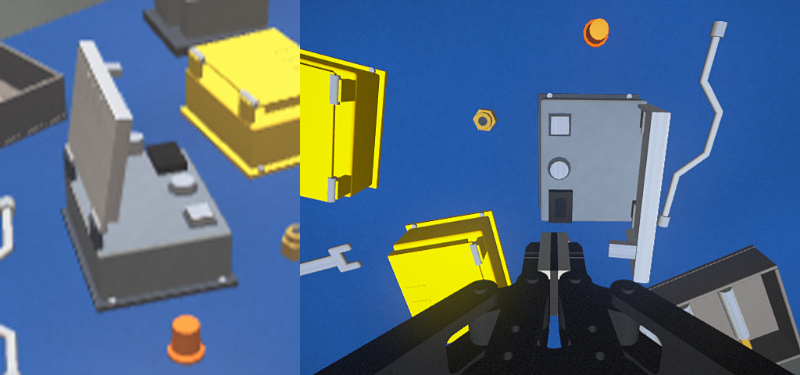

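The round plunger is back up (side crop (183,180)) and the cover stands open. Crossing over it now.

{"fn": "jog_arm", "kwargs": {
  "commands": [
    {"travel": [2, 44, 2], "rot": [0, 0, 0], "claw": 255},
    {"travel": [2, 44, 2], "rot": [0, 0, 0], "claw": 255},
    {"travel": [0, 43, 3], "rot": [0, 0, 0], "claw": 255},
    {"travel": [0, 0, 35], "rot": [0, 0, 0], "claw": 255},
    {"travel": [0, 0, 43], "rot": [0, 0, 0], "claw": 255}
  ]
}}

```text
time: 8.05
tool_pos: [0.5674, 0.0732, 0.1339]
tcp_rot: [0.73, 3.054, 0.003]
wrist_force: [1.6, 0.5, -1.6]
width: 0.002
grip_force: 0.0
```

{"fn": "jog_arm", "kwargs": {
  "commands": [
    {"travel": [0, -20, 0], "rot": [0, 0, 0], "claw": 255},
    {"travel": [0, -20, 0], "rot": [0, 0, 0], "claw": 255},
    {"travel": [0, -15, 2], "rot": [0, 0, 0], "claw": 255},
    {"travel": [0, -15, 7], "rot": [0, 0, 0], "claw": 255},
    {"travel": [0, 0, 0], "rot": [0, 0, 0], "claw": 255}
  ]
}}

```text
time: 8.55
tool_pos: [0.5325, 0.0079, 0.1241]
tcp_rot: [-0.736, -3.051, 0.001]
wrist_force: [-0.1, -0.3, -0.2]
width: 0.0
grip_force: 0.1
```

```bash
python3 -c "
from h import *
to((-47,0,119))
from workcell import viewer
c=viewer.read_camera('side')
cv2.imwrite('pics/m5.png',cv2.resize(c['color'][144:314,230:390],(480,510)))
"
```

```text
t 8.55 pos [0.5325 0.0079 0.1241] box uvz mm [-33.1   5.1 124.1] F [-0.1 -0.3 -0.2] w 0.0
tool in box axes [[0.002, 1.0, -0.002], [1.0, -0.002, 0.003], [0.003, -0.002, -1.0]]
move tool mm [ -5.1 -13.9   5.1]
```

View pics/m5.png

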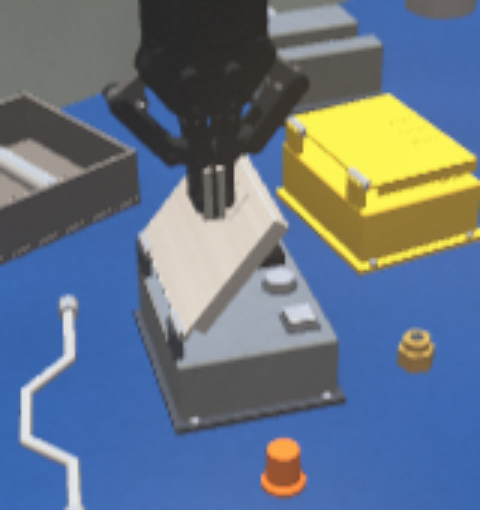

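The side view shows the cover being swung down with the fingertips in mid-plate at (213,215). Continuing to follow it down.

{"fn": "jog_arm", "kwargs": {
  "commands": [
    {"travel": [-2, -14, 7], "rot": [0, 0, 0], "claw": 255},
    {"travel": [-2, -12, 16], "rot": [0, 0, 0], "claw": 255},
    {"travel": [-1, -10, 13], "rot": [0, 0, 0], "claw": 255},
    {"travel": [0, -6, 10], "rot": [0, 0, 0], "claw": 255},
    {"travel": [0, -3, 5], "rot": [0, 0, 0], "claw": 255}
  ]
}}

```text
time: 9.1
tool_pos: [0.5186, -0.0336, 0.0744]
tcp_rot: [0.735, 3.054, 0.0]
wrist_force: [-0.2, 0.9, 1.7]
width: 0.0
grip_force: 0.8
```

```bash
python3 -c "
from h import *
to((-78,0,67))"
```

```text
t 9.1 pos [ 0.5186 -0.0336  0.0744] box uvz mm [-76.3  -1.3  74.4] F [-0.2  0.9  1.7] w 0.0
tool in box axes [[0.001, 1.0, 0.0], [1.0, -0.001, -0.0], [-0.0, 0.0, -1.0]]
move tool mm [ 1.3 -1.7  7.4]
```

{"fn": "jog_arm", "kwargs": {
  "commands": [
    {"travel": [0, 0, 3], "rot": [0, 0, 0], "claw": 255},
    {"travel": [0, 0, 3], "rot": [0, 0, 0], "claw": 255},
    {"travel": [0, 0, 2], "rot": [0, 0, 0], "claw": 255},
    {"travel": [0, 0, 0.5], "rot": [0, 0, 0], "claw": 255},
    {"travel": [0, 0, 0], "rot": [0, 0, 0], "claw": 255}
  ]
}}

```text
time: 9.6
tool_pos: [0.5185, -0.0334, 0.0676]
tcp_rot: [-0.733, -3.054, 0.002]
wrist_force: [-4.0, -2.1, 9.3]
width: -0.0
grip_force: 4.9
```

The stop is reached, with the same height and force as the first press. Releasing straight up, then clear.

{"fn": "jog_arm", "kwargs": {
  "commands": [
    {"travel": [0, 0, -10], "rot": [0, 0, 0], "claw": 255},
    {"travel": [0, 0, -30], "rot": [0, 0, 0], "claw": 255},
    {"travel": [0, 0, -40], "rot": [0, 0, 0], "claw": 255},
    {"travel": [0, -20, -40], "rot": [0, 0, 0], "claw": 255},
    {"travel": [0, -40, -20], "rot": [0, 0, 0], "claw": 255}
  ]
}}

```text
time: 10.1
tool_pos: [0.4941, -0.0856, 0.2111]
tcp_rot: [0.727, 3.049, 0.002]
wrist_force: [0.7, -0.5, 0.2]
width: -0.001
grip_force: 0.0
```

{"fn": "jog_arm", "kwargs": {
  "commands": [
    {"travel": [0, -40, -10], "rot": [0, 0, 0], "claw": 255},
    {"travel": [0, 0, 0], "rot": [0, 0, 0], "claw": 255},
    {"travel": [0, 0, 0], "rot": [0, 0, 0], "claw": 255},
    {"travel": [0, 0, 0], "rot": [0, 0, 0], "claw": 255},
    {"travel": [0, 0, 0], "rot": [0, 0, 0], "claw": 255}
  ]
}}

```text
time: 10.6
tool_pos: [0.4731, -0.121, 0.2156]
tcp_rot: [-0.732, -3.053, -0.001]
wrist_force: [-0.0, -0.4, -0.2]
width: 0.0
grip_force: 0.0
```

{"fn": "jog_arm", "kwargs": {
  "commands": [
    {"travel": [0, 0, 0], "rot": [0, 0, 0], "claw": 255},
    {"travel": [0, 0, 0], "rot": [0, 0, 0], "claw": 255},
    {"travel": [0, 0, 0], "rot": [0, 0, 0], "claw": 255},
    {"travel": [0, 0, 0], "rot": [0, 0, 0], "claw": 255},
    {"travel": [0, 0, 0], "rot": [0, 0, 0], "claw": 255}
  ]
}}

```text
time: 11.1
tool_pos: [0.4732, -0.122, 0.2165]
tcp_rot: [-0.734, -3.055, -0.0]
wrist_force: [0.4, 0.3, -0.4]
width: 0.002
grip_force: 0.0
```

```bash
python3 -c "
from h import *
from workcell import viewer
c=viewer.read_camera('side')['color'][205:295,265:355];o=pickle.load(open('pics/side0.pkl','rb'))['color'][205:295,265:355]
print(cv2.absdiff(c,o).mean())
cv2.imwrite('pics/m6.png',np.hstack([cv2.resize(i,(400,400),interpolation=cv2.INTER_CUBIC) for i in(o,c)]))
"
```

```text
6.929012345679013
```

View pics/m6.png

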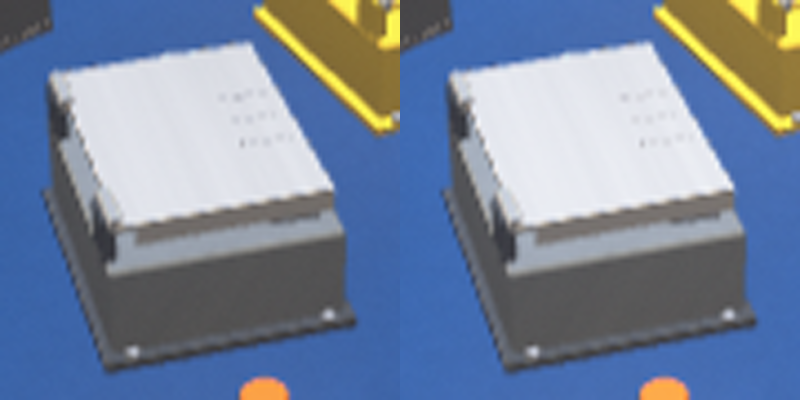

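The cover is latched level, with its corners at the same pixels as at the start, and the arm is clear.

```bash
python3 -c "
from workcell import workorder
print(workorder.finish_job())"
```

```text
the job is handed in; nothing more can be done
None
```

I reset the flow counter and handed the job in at about 11 s: cover popped open, round plunger pushed to its stop and back up, cover latched shut again, arm clear; no verdict came back.

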